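Scrape out the juice groove of the carving board

ROBOT

A 7-joint arm with a two-finger parallel gripper is mounted at the origin on a cart in front of the work surface, level with it; the furniture and walls round the work are solid. World frame = base frame: x ahead of the robot, y to its left, z up, the work surface at z = 0. Lengths are in m, angles in rad, forces in N, time in s.
With the tool pointing down it reaches from about 0.425 to 0.825 m from the base axis. Payload 3.6 kg.
Tool frame: the origin (TCP) lies midway between the tips of the shut fingers; the grasp point (between the pads) lies 19 mm behind it; z points along the fingers, y is the line along which they close (so a half turn about z gives the same grasp; the last joint's range is limited). The gripper opens to 85 mm and grips with 20 to 120 N. Pads are 22 mm wide; open, the fingers measure 114 mm over their backs; the gripper's body (76 mm by 85 mm) begins 54 mm behind the grasp point. The pads swing forward as they close: fully open they stand 13 mm farther back than shut.
Start: joints at [1.115, 0.615, -0.013, 1.423, 0.008, 1.103, -0.04], TCP at [0.27, -0.591, 0.231] pointing down, gripper open.
Joint ranges: [-3.12, 3.12], [-0.3, 2.06], [-1.34, 1.32], [0.26, 2.42], [-1.36, 4.5], [0.01, 1.98], [-2.84, 2.84]. Speed limits (rad/s): [2.79, 2.79, 3.14, 3.14, 3.14, 3.14, 3.14].

INTERFACE

Orientations are given as a 3x3 rotation matrix whose columns are the frame's x, y, z axes.
In Python, from plant import arm gives the robot as it stands. The module is installed in compiled form; this text tells all that it offers.
- The arm moves only by the tool arm_command, never from a script. Its argument "deltas" is text: rows parted by semicolons, each of 4 numbers parted by spaces: the shift along the tool's x, y, z each as a share of 300 mm, from -1 to 1, then the turn about the tool's z as a share of 60 degrees, from -1 to 1. A call has 1 to 20 rows; each row shifts and turns the commanded pose from where the row before left it, along the tool's axes as they then stand; what a row does not reach is not made up. A row lasts 1/12 s, in which the tool goes at most 41.7 mm and 7.16 degrees, less where a joint would pass 70% of its speed; a pose out of reach is approached as far as the arm can. A call with a number of a shift or a turn outside -1 to 1 is refused whole. A call with a gripper value outside its range is refused whole. "claw" is the gripper's target within -1 to 1 (fully open at 1, half-way at 0, shut at -1), set as the call begins (left out, the last holds). The fingers move at their own pace and stop on an object; the grip force is fixed at half the most. Time passes only in rows, so rows that do not move let the fingers close. It gives the time, the measured TCP pose, the force, the opening and the grip force at its end, in the units of the state.
- arm.observe(): the state, without advancing time (a new reading comes with each control period).
- arm.grab_frame(name): name is "scene" or "side" or "wrist"; returns a dict with "img" (480x640x3 uint8, blue, green, red), "camera_matrix" (3x3 intrinsics, pixels), "rvec" (rotation vector, rad) and "tvec" (3), from world to camera coordinates, as OpenCV has them. Camera axes: x right, y down, z forward; pixel columns grow to the right and rows downward; lengths in m; the calibration is good to about 2 mm. A picture is of the moment at which its call begins. There is no depth.
- arm.job_done(): hands the job in; it is judged then, once.
The state is a dict: "t": time; "joint_pos": joint angles; "joint_vel": joint speeds; "tau": joint torques, N m; "position": TCP position; "tcp_rot": TCP orientation; "wrist_force": force on the tool from outside, world axes, zero at the start; "ft_torque": the same for the moment, N m; "finger_gap": finger opening in m; "grip_force": force on a finger pad.
Only numpy, scipy, OpenCV 4.12 (cv2) and the standard library are available. Lean on these libraries where they do the work, as an engineer would, in place of code of your own. Each camera call takes 0.05 s, during which the arm holds its last target. There are 200 camera calls.

TASK

Clean out the juice groove of the carving board with the groove scraper. The scraper lies flat, so first lay it nose-down in the sloping rest and let go, then take it again by the end of its handle and, holding it upright with its nose down in the groove, draw it slowly (about 4 cm/s, never above 15) along the whole groove from the blind end, round the corner, into the well. Finally lay it back in the sloping rest, nose against the toe plate or nearly so, and leave the other things on the worktop where they are.

Things in the scene. Friction and masses are not known exactly. Their poses are not given: they have to be found in the camera images.
- scraper_grip (a point): Point on the axis of the groove scraper's handle, 30 mm from the butt end, halfway through its thickness (10 mm above the worktop at the start). Axes as body scraper. Grip the handle only in the 60 mm next to the butt: that part stays clear of the rest. Handle: dark wood, square section 20 x 20 mm, four flat sides, 130 mm long.
- scraper_tip (a point): End of the scraper's nose, on its axis, 140 mm from scraper_grip along the scraper's x. The nose is round, 7 mm thick over the last 14 mm of a 9 mm steel shank with a 15 mm brass collar at its root (shank with collar 40 mm long).
- scraper: The scraper: a loose straight tool, 170 mm long, about 60 g, lying flat on the worktop. Origin on its underside (as it lies at the start) halfway along its length; x towards the nose, z up at the start; 85 mm from the origin to the nose and to the butt.
- rest: Fixed wooden sloping tool rest; foot 64 x 150 mm, origin at worktop level near the foot's centre, z up. An open straight trough, 105 mm long and 26 mm wide inside, climbs at 45 degrees towards the rest's +y. Walls with flared lips stand 17 mm above its floor; it is about 50 mm wide outside. A toe plate 22 mm high closes its low end.
- rest_tip_seat (a point): Where the end of the nose is when the scraper is fully home in the rest: against the toe plate, 10 mm above the trough's floor. Axes as the rest. A scraper let go a little higher on the slope may stay there by friction or slide down to the toe plate.
- rest_grip_seat (a point): Where scraper_grip is when the scraper is home in the rest: 140 mm up the slope from rest_tip_seat. The last 65 mm of the handle stand out freely beyond the trough's upper end and can be gripped there crosswise or from the butt end along the tool.
- board: Fixed wooden carving board, 220 (its x) x 160 (its y) x 26 mm; origin under its centre, z up. L-shaped juice groove in its top, 14 mm wide, 10 mm deep, straight walls, flat floor. Centre line: from the blind end at x -80, y 56 mm straight to a square corner at x 86, y 56, then along -y at x 86 into the well.
- groove_start (a point): On the floor of the groove's centre line, 8 mm from the blind end.
- groove_corner (a point): On the floor of the groove at its corner.
- groove_well (a point): On the floor of the well, an eight-sided pocket 36 mm across and as deep as the groove, at the groove's other end (board x 84, y -47 mm).
- garlic: Bystander: a garlic bulb, about 50 mm; origin under its centre.
- lemon: Bystander: a lemon, 70 mm long; origin under its centre.
- salt: Bystander: a salt shaker, 44 mm wide, 90 mm tall; origin under its centre.
- egg_cup: Bystander: an egg cup, 49 mm wide, 48 mm tall; origin under its centre.
- spice: Bystander: a spice jar, 45 mm wide, 106 mm tall; origin under its centre.
- candle: Bystander: a tea light in a cup, 38 mm wide, 15 mm tall; origin under its centre.
- stopper: Bystander: an upright cork, 28 mm wide, 42 mm tall; origin under its centre.

How it is judged:
On the way, in this order (a step that is already met when the one before it is completed fails the run):
1. the scraper has been laid in the trough of the sloping rest, nose down, and let go (distance between scraper_tip and rest_tip_seat below 0.022 m and distance between scraper_grip and rest_grip_seat below 0.022 m and contact force between the fingers and scraper below 0.1 N and linear speed of scraper below 0.02 m/s), for 0.2 s.
2. the nose is down in the groove (at least 4.5 mm deep, handle within 30 degrees of upright) at the blind end of the groove (x of scraper_tip in the frame of board between -0.08 and -0.06 m and y of scraper_tip in the frame of board between 0.046 and 0.066 m and z of scraper_tip in the frame of board below 0.0215 m and angle between the x axis of scraper and the z axis of board, either way round below 0.52 rad), for 0.06 s.
3. the nose is down in the groove (at least 4.5 mm deep, handle within 30 degrees of upright) 30 mm on along the long run of the groove (x of scraper_tip in the frame of board between -0.05 and -0.03 m and y of scraper_tip in the frame of board between 0.046 and 0.066 m and z of scraper_tip in the frame of board below 0.0215 m and angle between the x axis of scraper and the z axis of board, either way round below 0.52 rad), for 0.06 s.
4. the nose is down in the groove (at least 4.5 mm deep, handle within 30 degrees of upright) 60 mm on along the long run of the groove (x of scraper_tip in the frame of board between -0.02 and 0 m and y of scraper_tip in the frame of board between 0.046 and 0.066 m and z of scraper_tip in the frame of board below 0.0215 m and angle between the x axis of scraper and the z axis of board, either way round below 0.52 rad), for 0.06 s.
5. the nose is down in the groove (at least 4.5 mm deep, handle within 30 degrees of upright) 90 mm on along the long run of the groove (x of scraper_tip in the frame of board between 0.01 and 0.03 m and y of scraper_tip in the frame of board between 0.046 and 0.066 m and z of scraper_tip in the frame of board below 0.0215 m and angle between the x axis of scraper and the z axis of board, either way round below 0.52 rad), for 0.06 s.
6. the nose is down in the groove (at least 4.5 mm deep, handle within 30 degrees of upright) 120 mm on along the long run of the groove (x of scraper_tip in the frame of board between 0.04 and 0.06 m and y of scraper_tip in the frame of board between 0.046 and 0.066 m and z of scraper_tip in the frame of board below 0.0215 m and angle between the x axis of scraper and the z axis of board, either way round below 0.52 rad), for 0.06 s.
7. the nose is down in the groove (at least 4.5 mm deep, handle within 30 degrees of upright) at the corner of the groove (x of scraper_tip in the frame of board between 0.074 and 0.094 m and y of scraper_tip in the frame of board between 0.046 and 0.066 m and z of scraper_tip in the frame of board below 0.0215 m and angle between the x axis of scraper and the z axis of board, either way round below 0.52 rad), for 0.06 s.
8. the nose is down in the groove (at least 4.5 mm deep, handle within 30 degrees of upright) 30 mm past the corner (x of scraper_tip in the frame of board between 0.076 and 0.096 m and y of scraper_tip in the frame of board between 0.016 and 0.036 m and z of scraper_tip in the frame of board below 0.0215 m and angle between the x axis of scraper and the z axis of board, either way round below 0.52 rad), for 0.06 s.
9. the nose is down in the groove (at least 4.5 mm deep, handle within 30 degrees of upright) 60 mm past the corner (x of scraper_tip in the frame of board between 0.076 and 0.096 m and y of scraper_tip in the frame of board between -0.012 and 0.008 m and z of scraper_tip in the frame of board below 0.0215 m and angle between the x axis of scraper and the z axis of board, either way round below 0.52 rad), for 0.06 s.
10. the nose is down in the well at the end of the groove, handle upright as before (x of scraper_tip in the frame of board between 0.069 and 0.097 m and y of scraper_tip in the frame of board between -0.061 and -0.033 m and z of scraper_tip in the frame of board below 0.0215 m and angle between the x axis of scraper and the z axis of board, either way round below 0.52 rad), for 0.1 s.
At the end, for the whole second after the job is handed in: The scraper lies released and still in the trough of the sloping rest, nose down, its nose within 22 mm of rest_tip_seat and scraper_grip within 22 mm of rest_grip_seat (all of step 1 and angular speed of scraper below 0.2 rad/s); the robot touches nothing.
It fails at once if the scraper moves faster than 0.15 m/s while its nose is in the groove (x of scraper_tip in the frame of board between -0.11 and 0.11 m and y of scraper_tip in the frame of board between -0.08 and 0.08 m and z of scraper_tip in the frame of board below 0.0235 m and linear speed of scraper above 0.15 m/s).
It fails at once if another thing on the worktop is shifted by more than 40 mm (distance of any of garlic, lemon, salt, egg_cup, spice, candle, stopper from where it was at the start of the episode above 0.04 m).
It also fails if it takes over 72 s, if anything falls off the work surface, if the arm or the gripper's body presses on something with over 40 N, if the wrist force passes 120 N, or if a joint passes its speed limit or range.

## Working session

There is one attempt and no reset: what is moved stays moved. The work goes in short steps, Python scripts to look and compute and a tool call to move; the robot and the scene stay as the last step left them, time stands still between calls to the robot, and variables do not carry over. Pictures are saved under pics/ and viewed, at most 10 in all, crops included, and the job is handed in when it is done.

Besides the shell and the picture viewer there is one more tool, called after ">>>" in YAML: its name, and indented under it one key for each argument. arm_command: Moves the arm, as the interface text tells. Shift numbers are shares of 300 mm and turn numbers shares of 60 degrees, none past 1 either way. Its arguments: {"type":"object","properties":{"deltas":{"type":"string"},"claw":{"type":"number"}},"required":["deltas"]}

```bash
mkdir -p pics
cat > h.py <<'E'
import numpy as np, cv2, pickle
from plant import arm
def grab(n,tag):
    f=arm.grab_frame(n); cv2.imwrite(f'pics/{tag}.png',f['img']); pickle.dump(f,open(f'{tag}.pkl','wb')); return f
def ray(f,uv):
    K=f['camera_matrix'];R=cv2.Rodrigues(np.array(f['rvec'],float))[0];t=np.array(f['tvec'],float).ravel()
    uv=np.atleast_2d(np.array(uv,float)); d=(np.linalg.inv(K)@np.c_[uv,np.ones(len(uv))].T).T@R
    return -R.T@t,d
def onz(f,uv,z):
    c,d=ray(f,uv); return c+d*((z-c[2])/d[:,2])[:,None]
def proj(f,P):
    return cv2.projectPoints(np.atleast_2d(np.array(P,float)),np.array(f['rvec'],float),np.array(f['tvec'],float),np.array(f['camera_matrix'],float),None)[0][:,0]
def tri(f,a,g,b):
    c,d=ray(f,a);e,h=ray(g,b);d=d[0]/np.linalg.norm(d[0]);h=h[0]/np.linalg.norm(h[0])
    s=np.linalg.lstsq(np.c_[d,-h],e-c,rcond=None)[0];p,q=c+s[0]*d,e+s[1]*h
    return (p+q)/2,np.linalg.norm(p-q)
E
python3 - <<'E'
from h import *
for n in ('scene','side','wrist'):
    f=grab(n,n+'0'); print(n,ray(f,[[320,240]]))
s=arm.observe();print(s['tcp_rot'],s['position'],s['finger_gap'])
E
```

```text
scene (array([0.12870821, 0.78960852, 0.77557853]), array([[ 0.40818551, -0.66609838, -0.62426853]]))
side (array([0.59720025, 1.41063119, 0.62651502]), array([[-0.04273079, -0.93093576, -0.36296291]]))
wrist (array([ 0.33706647, -0.56036462,  0.37231815]), array([[-0.26989643, -0.13918321, -0.95306862]]))
[[ 9.09432595e-01  4.15850502e-01 -8.45147829e-04]
 [ 4.15851359e-01 -9.09430888e-01  1.76251752e-03]
 [-3.56597454e-05 -1.95434676e-03 -9.99998090e-01]] [ 0.2700171  -0.59062775  0.23040249] 0.08571824667526158
```

View pics/scene0.png

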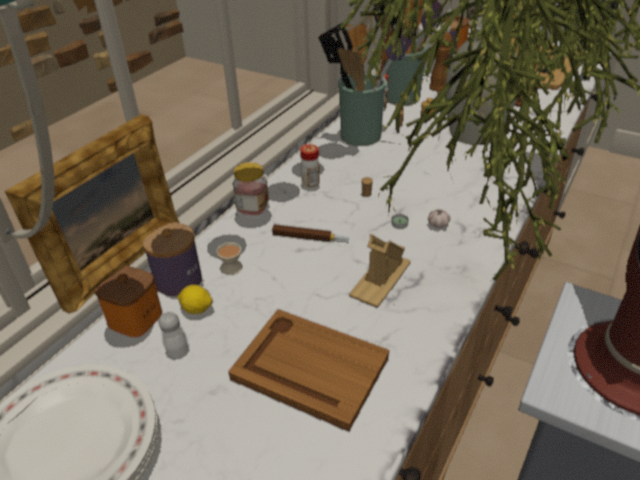

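View pics/side0.png

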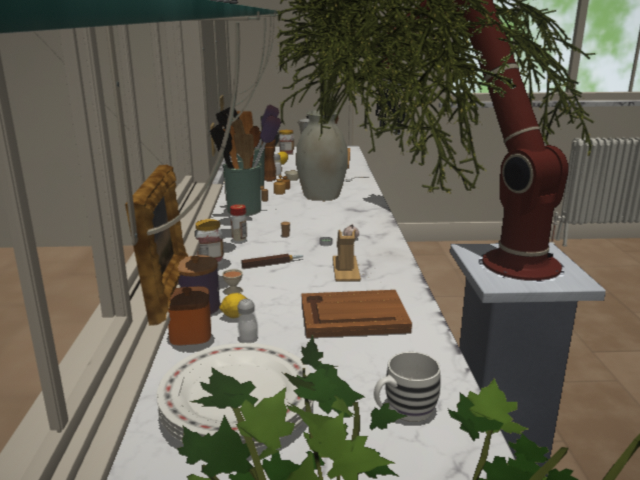

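The scene view shows the scraper from its butt at about (274,230) to its nose at about (348,240). The rest is around (382,270) and the board around (310,365), with its well at (281,325). I'll take an enlarged crop for detail.

Run:
```python
from h import *
a=cv2.imread('pics/scene0.png')[215:425,220:420]
b=cv2.imread('pics/side0.png')[215:340,235:420]
a=cv2.resize(a,None,fx=2.85,fy=2.85,interpolation=cv2.INTER_CUBIC)
cv2.imwrite('pics/c0.png',a)
cv2.imwrite('pics/c1.png',cv2.resize(b,None,fx=4,fy=4,interpolation=cv2.INTER_CUBIC))
```

```text
(no output)
```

View pics/c0.png

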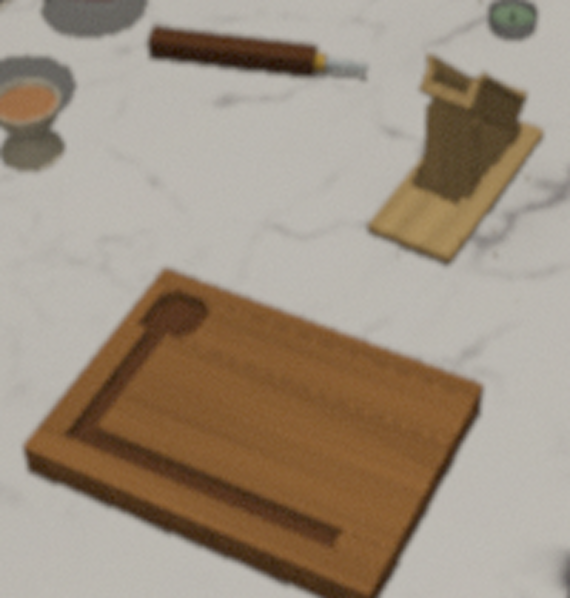

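View pics/c1.png

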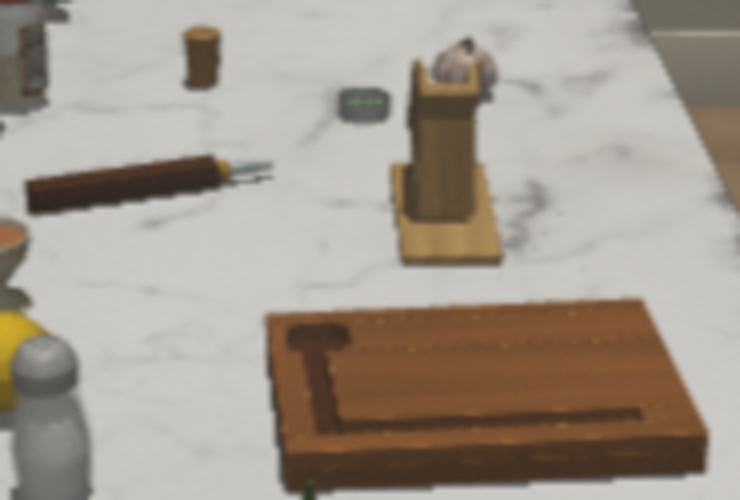

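The crops show these points:
- **Board:** top corners at crop pixels (167,270), (483,388), (372,598) and (28,447). The groove's blind end is near (340,535), its corner at (85,432), and the well at (178,313).
- **Rest:** its upper, open end faces the cameras, and its foot's corners are at (370,230), (448,262) and (542,130).

I'll turn these into positions.

Run:
```python
from h import *
f=pickle.load(open('scene0.pkl','rb'));g=pickle.load(open('side0.pkl','rb'))
A=lambda p:np.array(p)/2.85+[220,215]
B=lambda p:np.array(p)/4+[235,215]
np.set_printoptions(precision=4,suppress=True)
print('board',onz(f,A([(167,270),(483,388),(28,447),(372,598),(178,313),(85,432),(340,535)]),.026))
print('side',onz(g,B([(267,315),(643,300),(285,437),(705,432),(318,335),(330,425),(642,413)]),.026))
print('scr',onz(f,A([(152,42),(318,60),(366,72)]),.01), onz(g,B([(28,195),(215,168),(272,167)]),.01))
print('foot',onz(f,A([(370,230),(448,262),(542,130)]),.008)); print(onz(g,B([(402,258),(502,258),(393,166),(487,166)]),.008))
# upper end lips
for a,b in (((430,57),(418,62)),((525,95),(478,78)),((470,104),(470,95)),((422,90),(420,92))):
    print(tri(f,A(a),g,B(b)))
# scraper mask PCA, dark brown
hsv=cv2.cvtColor(f['img'],cv2.COLOR_BGR2HSV); m=cv2.inRange(hsv,(0,70,15),(16,255,110)); m[:, :270]=0;m[:,340:]=0;m[:220]=0;m[246:]=0
ys,xs=np.nonzero(m); P=onz(f,np.c_[xs,ys],.012)[:,:2]; c=P.mean(0);v=np.linalg.svd(P-c)[2][0]
print(len(xs),c,v,((P-c)@v).min(),((P-c)@v).max())
```

```text
board [[0.5819 0.2011 0.026 ]
 [0.3655 0.1909 0.026 ]
 [0.5733 0.3575 0.026 ]
 [0.3557 0.3477 0.026 ]
 [0.5554 0.2287 0.026 ]
 [0.5511 0.3326 0.026 ]
 [0.3891 0.3218 0.026 ]]
side [[0.5834 0.2064 0.026 ]
 [0.366  0.1954 0.026 ]
 [0.5764 0.3468 0.026 ]
 [0.3595 0.3498 0.026 ]
 [0.5552 0.2325 0.026 ]
 [0.5527 0.3351 0.026 ]
 [0.3887 0.3286 0.026 ]]
scr [[ 0.737  -0.009   0.01  ]
 [ 0.6144 -0.051   0.01  ]
 [ 0.5758 -0.0556  0.01  ]] [[ 0.7369 -0.0073  0.01  ]
 [ 0.6144 -0.0479  0.01  ]
 [ 0.576  -0.0481  0.01  ]]
foot [[ 0.4947  0.0896  0.008 ]
 [ 0.4362  0.0912  0.008 ]
 [ 0.4356 -0.06    0.008 ]]
[[ 0.4982  0.0948  0.008 ]
 [ 0.4364  0.0973  0.008 ]
 [ 0.4941 -0.0514  0.008 ]
 [ 0.4306 -0.0488  0.008 ]]
(array([0.4854, 0.0252, 0.1125]), np.float64(0.002868257350630013))
(array([ 0.4373, -0.0152,  0.0795]), np.float64(0.012793193704703635))
(array([0.4524, 0.0325, 0.0919]), np.float64(0.0016099283942304144))
(array([0.4842, 0.0392, 0.0966]), np.float64(0.00046017656935655666))
544 [ 0.6765 -0.028 ] [-0.9568 -0.2908] -0.06610676862703398 0.06433797013568529
```

Run:
```python
from h import *
np.set_printoptions(precision=3,suppress=True)
f=pickle.load(open('scene0.pkl','rb'));g=pickle.load(open('side0.pkl','rb'))
print('vase base',onz(g,[(322,197)],0),'vase top',onz(g,[(322,120)],.25))
print('bystanders scene: eggcup,stopper,spice?,salt shaker/jar,lemon,tea,garlic');print(onz(f,[(230,270),(367,193),(252,212),(311,187),(196,312),(400,225),(438,227),(176,355)],0))
```

```text
vase base [[ 0.497 -0.625  0.   ]] vase top [[ 0.49  -0.786  0.25 ]]
bystanders scene: eggcup,stopper,spice?,salt shaker/jar,lemon,tea,garlic
[[ 0.747  0.135  0.   ]
 [ 0.628 -0.248  0.   ]
 [ 0.826 -0.051  0.   ]
 [ 0.76  -0.206 -0.   ]
 [ 0.73   0.261  0.   ]
 [ 0.507 -0.17   0.   ]
 [ 0.431 -0.203  0.   ]
 [ 0.693  0.359  0.   ]]
```

>>> arm_command:
  deltas: "0.112 -0.073 0 0;0.112 -0.073 0 0;0.112 -0.073 0 0;0.112 -0.073 0 0;0.112 -0.073 0 0;0.112 -0.073 0 0;0.112 -0.073 0 0;0.112 -0.073 0 0;0.112 -0.073 0 0;0.112 -0.073 0 0;0.112 -0.073 0 0;0.112 -0.073 0 0;0.112 -0.073 0 0;0 0 0 0"
  claw: 1

```text
t: 1.32
position: [0.5539, -0.1386, 0.2311]
tcp_rot: [[0.903, 0.43, 0.004], [0.43, -0.903, 0.008], [0.007, -0.006, -1.0]]
wrist_force: [0.7, 2.8, 1.2]
finger_gap: 0.0854
grip_force: 0.0
```

>>> arm_command:
  deltas: "0.107 -0.025 0.02 0;0.107 -0.025 0.02 0;0.107 -0.025 0.02 0;0.107 -0.025 0.02 0;0.107 -0.025 0.02 0;0.107 -0.025 0.02 0;0 0 0 0.064;0 0 0 0.064;0 0 0 0;0 0 0 0"

```text
t: 2.15
position: [0.7053, -0.03, 0.1948]
tcp_rot: [[0.956, 0.292, -0.001], [0.292, -0.956, -0.001], [-0.001, 0.0, -1.0]]
wrist_force: [-0.2, 0.5, 1.0]
finger_gap: 0.0856
grip_force: 0.0
```

Run:
```python
from h import *
f=grab('wrist','w1'); s=arm.observe(); print(s['position'],s['tcp_rot'][:,0])
```

```text
[ 0.70527577 -0.03020325  0.19518301] [ 9.56586836e-01  2.91446820e-01 -6.13752287e-04]
```

View pics/w1.png

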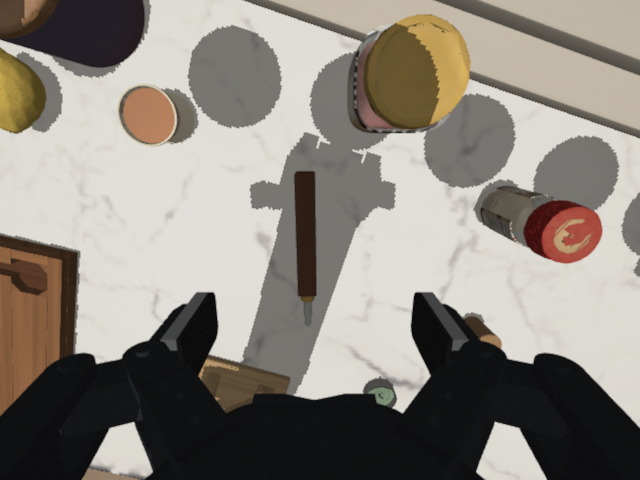

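The wrist view shows the scraper's handle from its butt at about (305,172) to its end at (307,297), with the nose at (308,325). The spice jar and the egg cup are well clear of the gripper. I'll measure the axis from a colour mask.

Run:
```python
from h import *
np.set_printoptions(precision=4,suppress=True)
f=pickle.load(open('w1.pkl','rb'))
h=cv2.cvtColor(f['img'],cv2.COLOR_BGR2HSV); m=cv2.inRange(h,(0,90,15),(20,255,110)); w=np.zeros_like(m); w[160:300,285:330]=m[160:300,285:330]
r=cv2.minAreaRect(cv2.findNonZero(w)); print(r)
b=cv2.boxPoints(r); P=onz(f,b,.02); print(P)
c=P.mean(0); e=sorted([(np.linalg.norm(P[i]-P[(i+1)%4]),i) for i in range(4)]); print(e); i=e[-1][1]; d=P[(i+1)%4]-P[i]; d/=np.linalg.norm(d); d*=np.sign(-d[0])
print('c',c,'dir',d,'ang',np.degrees(np.arctan2(-d[1],-d[0])),'grip',c-d*.035)
s=arm.observe();X=s['tcp_rot'];D=c-d*.035-s['position'];print('tool delta',X.T@D, np.degrees(np.arctan2(X[1,0],X[0,0])))
```

```text
((305.10516357421875, 235.49203491210938), (127.18635559082031, 19.248332977294922), 89.24615478515625)
[[ 0.7378 -0.0006  0.02  ]
 [ 0.7433 -0.0179  0.02  ]
 [ 0.6166 -0.0585  0.02  ]
 [ 0.6104 -0.0391  0.02  ]]
[(np.float64(0.01815114142725884), 0), (np.float64(0.020388694695751584), 2), (np.float64(0.13305450123969462), 1), (np.float64(0.1331177716070844), 3)]
c [ 0.677 -0.029  0.02 ] dir [-0.9574 -0.2887 -0.    ] ang 16.780455875888514 grip [ 0.7105 -0.0189  0.02  ]
tool delta [ 0.0084 -0.0093  0.1752] 16.944598206919505
```

>>> arm_command:
  deltas: "0.028 -0.031 0.12 0;0 0 0.13 0;0 0 0.13 0;0 0 0.12 0;0 0 0.08 0;0 0 0.04 0;0 0 0.02 0;0 0 0 0;0 0 0 0"

```text
t: 2.95
position: [0.7124, -0.0185, 0.0052]
tcp_rot: [[0.957, 0.29, 0.003], [0.29, -0.957, 0.0], [0.003, 0.001, -1.0]]
wrist_force: [0.8, 0.2, -0.1]
finger_gap: 0.0852
grip_force: 0.0
```

>>> arm_command:
  deltas: "0 0 0 0;0 0 0 0;0 0 0 0;0 0 0 0;0 0 0 0;0 0 0 0;0 0 0 0;0 0 0 0"
  claw: -1

```text
t: 3.62
position: [0.7116, -0.0183, 0.0041]
tcp_rot: [[0.957, 0.29, 0.002], [0.29, -0.957, -0.0], [0.002, 0.001, -1.0]]
wrist_force: [-0.2, -0.3, 4.1]
finger_gap: 0.0187
grip_force: 61.3
```

>>> arm_command:
  deltas: "0 0 -0.1 0;0 0 -0.1 0;0 0 -0.1 -0.1;0 0 -0.1 -0.112;0 0 -0.1 -0.112;0 0 -0.1 -0.112;0 0 -0.1 -0.112;0 0 -0.1 -0.112;0 0 0 -0.112;0 0 0 -0.112;0 0 0 -0.112;0 0 0 -0.112;0 0 0 -0.11;0.077 -0.1 0 0;0.077 -0.1 0 0;0.077 -0.1 0 0;0.077 -0.1 0 0;0.077 -0.1 0 0;0.077 -0.1 0 0;0 0 0 0"

```text
t: 5.28
position: [0.5231, 0.1276, 0.2433]
tcp_rot: [[-0.012, 1.0, -0.007], [1.0, 0.012, 0.003], [0.003, -0.007, -1.0]]
wrist_force: [-0.4, 1.6, -0.4]
finger_gap: 0.0183
grip_force: 60.7
```

Run:
```python
from h import *
f=grab('wrist','w2'); s=arm.observe(); print(s['position'],s['tcp_rot'][:,0])
```

```text
[0.52696639 0.12436628 0.24351056] [-0.00784628  0.99996849  0.00120976]
```

View pics/w2.png

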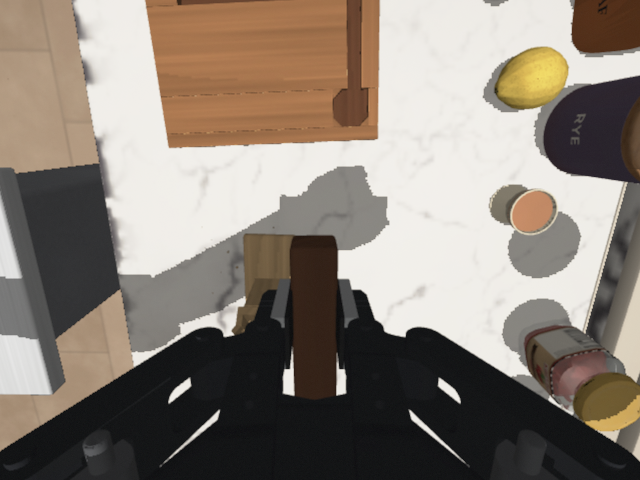

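The wrist view shows the scraper held level between the fingers and the board's well at (350,105). The rest's foot is at (245-290,235) with the gripper hiding the remainder. I'll move toward -y so the rest comes into view.

>>> arm_command:
  deltas: "-0.13 0.028 0 0;-0.13 0.028 0 0;-0.13 0.028 0 0;-0.13 0.028 0 0;0 0 0 0;0 0 0 0"

```text
t: 5.83
position: [0.5649, -0.041, 0.2422]
tcp_rot: [[0.01, 1.0, -0.001], [1.0, -0.01, -0.002], [-0.002, -0.001, -1.0]]
wrist_force: [0.5, 1.4, -0.5]
finger_gap: 0.0185
grip_force: 60.7
```

Run:
```python
from h import *
f=grab('wrist','w3'); s=arm.observe(); print(s['position'],s['tcp_rot'][:,0])
P=proj(f,[(.465,.09,0),(.465,-.055,0)]);print(P)
cv2.imwrite('pics/c3.png',cv2.resize(f['img'][40:300,100:360],None,fx=2.3,fy=2.3,interpolation=cv2.INTER_CUBIC))
```

```text
[ 0.56460991 -0.03749532  0.24257838] [4.62088645e-03 9.99989309e-01 1.69144300e-04]
[[218.99766205  78.99197973]
 [230.29682989 212.70587915]]
```

View pics/c3.png

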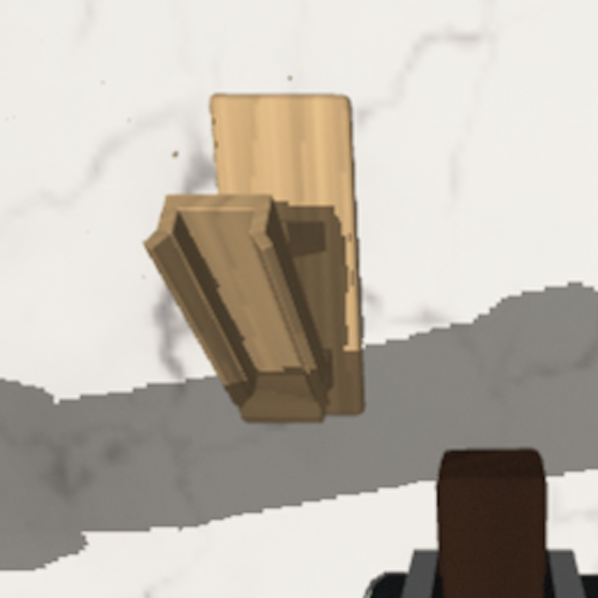

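The crop shows the trough's upper edge from (166,198) to (272,200), its floor running down to the toe at about (257-310,372), and foot corners at (212,95), (352,97) and (363,412).

Run:
```python
from h import *
np.set_printoptions(precision=4,suppress=True)
f=pickle.load(open('w3.pkl','rb'));g=pickle.load(open('scene0.pkl','rb'));k=pickle.load(open('side0.pkl','rb'))
W=lambda p:np.array(p)/2.3+[100,40]; A=lambda p:np.array(p)/2.85+[220,215]; B=lambda p:np.array(p)/4+[235,215]
for w,a,b in (((272,199),(422,90),(420,92)),((166,198),(470,104),(470,95))):
    print('upper edge',tri(f,W(w),g,A(a)),tri(f,W(w),k,B(b)))
F=onz(f,W([(211,95),(352,96),(363,412)]),.008);print('foot',F, 'yaw',np.degrees(np.arctan2(F[1,1]-F[0,1],F[1,0]-F[0,0])))
print('upper z.094',onz(f,W([(166,198),(272,199)]),.094))
print('toe floor z.02',onz(f,W([(257,372),(310,372)]),.02),'toe top z.035',onz(f,W([(243,415),(322,418)]),.035))
```

```text
upper edge (array([0.4854, 0.0392, 0.0961]), np.float64(0.0021230603658047784)) (array([0.4852, 0.0398, 0.0963]), np.float64(0.0022744406772275674))
upper edge (array([0.4496, 0.0403, 0.0997]), np.float64(0.00034635771230714246)) (array([0.4505, 0.0406, 0.0954]), np.float64(0.004696826582446694))
foot [[ 0.4386  0.0869  0.008 ]
 [ 0.5022  0.0859  0.008 ]
 [ 0.4986 -0.0611  0.008 ]] yaw -0.9308369171110098
upper z.094 [[0.4474 0.0406 0.094 ]
 [0.4857 0.0399 0.094 ]]
toe floor z.02 [[ 0.4506 -0.0378  0.02  ]
 [ 0.4763 -0.038   0.02  ]] toe top z.035 [[ 0.4467 -0.0553  0.035 ]
 [ 0.4839 -0.0571  0.035 ]]
```

Run:
```python
from h import *
np.set_printoptions(precision=4,suppress=True)
L=[]
for i in range(24):
    arm.grab_frame('wrist'); s=arm.observe(); L.append(np.r_[s['ft_torque'],s['wrist_force']])
L=np.array(L);print(L.mean(0),L.std(0)/24**.5); print(s['t'],s['position'],s['tcp_rot'])
```

```text
[ 0.0433  0.0004  0.0012 -0.0708  0.0225 -0.8163] [0.007  0.0051 0.0052 0.0922 0.0893 0.0982]
7.0833 [ 0.5645 -0.0356  0.2433] [[ 0.0005  1.      0.0001]
 [ 1.     -0.0005  0.0001]
 [ 0.0001  0.0001 -1.    ]]
```

>>> arm_command:
  deltas: "0.1 -0.08 0 0.025;0.1 -0.08 0 0;0.1 -0.08 0 0;0.1 -0.08 0 0;0 0 0 0;0 0 0.1 0;0 0 0.1 0;0 0 0.1 0;0 0 0.08 0;0 0 0.05 0;0 0 0 0;0 0 0 0;0 0 0 0"

```text
t: 8.17
position: [0.472, 0.0867, 0.1153]
tcp_rot: [[0.027, 1.0, 0.002], [1.0, -0.027, 0.001], [0.001, 0.002, -1.0]]
wrist_force: [-0.1, -0.9, -1.3]
finger_gap: 0.0188
grip_force: 60.7
```

Run:
```python
from h import *
np.set_printoptions(precision=4,suppress=True)
f=grab('scene','s4');g=grab('side','d4'); s=arm.observe(); print(s['t'],s['position'],s['tcp_rot'][:,0],s['wrist_force'])
a=cv2.resize(f['img'][200:310,320:440],None,fx=3.3,fy=3.3,interpolation=cv2.INTER_CUBIC)
b=cv2.resize(g['img'][190:300,300:420],None,fx=3.3,fy=3.3,interpolation=cv2.INTER_CUBIC)
cv2.imwrite('pics/c4.png',np.hstack([a,b]))
```

```text
8.2667 [0.472  0.0866 0.1156] [0.0268 0.9996 0.0008] [-0.1413  0.1786 -0.6134]
```

View pics/c4.png

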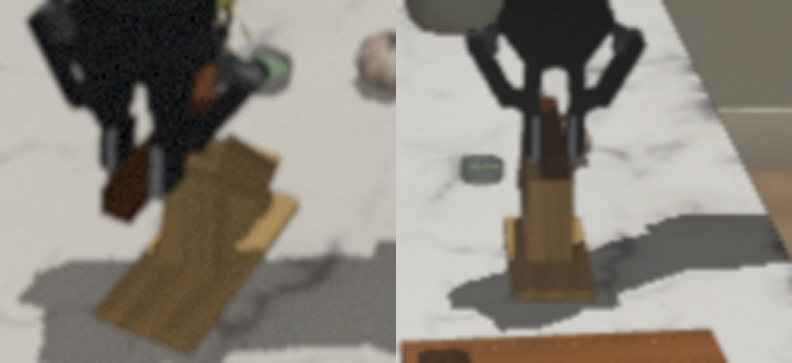

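The left half shows the held scraper above the rest with its butt toward the camera. The right half shows the handle centred over the rest's column, at x of about 550 in the crop. I'll lower it onto the upper edge of the trough.

>>> arm_command:
  deltas: "-0.009 -0.013 0 0;0 0 0.02 0;0 0 0.018 0;0 0 0.005 0;0 0 0 0;0 0 0 0"

```text
t: 8.77
position: [0.468, 0.0848, 0.1027]
tcp_rot: [[0.026, 1.0, 0.003], [1.0, -0.026, 0.001], [0.001, 0.003, -1.0]]
wrist_force: [-1.0, 1.7, 8.6]
finger_gap: 0.0188
grip_force: 63.0
```

>>> arm_command:
  deltas: "0 0 -0.003 0;0 0 0 0;0 0 0 0;0 0 0 0;0 0 0 0;0 0 0 0;0 0 0 0;0 0 0 0"
  claw: -0.2

```text
t: 9.43
position: [0.4669, 0.0837, 0.1022]
tcp_rot: [[0.027, 1.0, -0.0], [1.0, -0.027, 0.0], [0.0, -0.0, -1.0]]
wrist_force: [0.5, 0.2, -0.1]
finger_gap: 0.0341
grip_force: 0.0
```

Run:
```python
from h import *
f=grab('side','d5');g=grab('scene','s5');k=grab('wrist','w5')
a=cv2.resize(g['img'][200:310,320:440],None,fx=3.3,fy=3.3,interpolation=cv2.INTER_CUBIC)
b=cv2.resize(k['img'],(396,297));b=cv2.copyMakeBorder(b,0,66,0,0,cv2.BORDER_CONSTANT)
cv2.imwrite('pics/c5.png',np.hstack([a,b]))
```

```text
(no output)
```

View pics/c5.png

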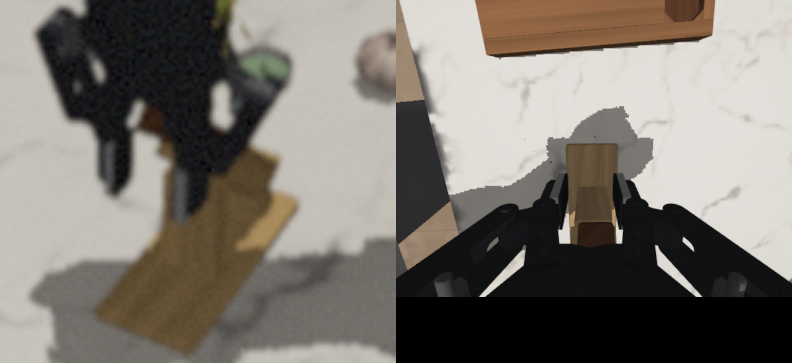

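The scraper has tipped nose-down into the trough, with its butt face visible at about (597,232) in the wrist half of the picture. I'll check the butt position against the expected seat.

Run:
```python
from h import *
np.set_printoptions(precision=4,suppress=True)
f=pickle.load(open('w5.pkl','rb'))
up=np.array([.026,1,0])*.7071+np.array([0,0,.7071]); n=np.array([-.018,-.7071,.7071]); x=np.array([1,-.026,0])
tip=np.array([.464,-.041,.029])
for s in (0,.008,.015):
    B=tip+up*(.17+s); print(s,proj(f,[B+10e-3*(i*x+j*n) for i,j in((-1,1),(1,1),(1,-1),(-1,-1))]).round(0).tolist())
print('upper edge',proj(f,[(.4855,.04,.096),(.4485,.04,.096)]))
h=cv2.cvtColor(f['img'],cv2.COLOR_BGR2HSV);m=cv2.inRange(h,(0,90,15),(16,255,110));w=np.zeros_like(m);w[300:420,260:400]=m[300:420,260:400]
print(cv2.boundingRect(w)); 
for r in range(350,402,4): 
  c=np.nonzero(w[r])[0]; print(r,c.min() if len(c) else 0,c.max() if len(c) else 0,f['img'][r,320])
```

```text
0 [[285.0, 406.0], [346.0, 406.0], [343.0, 343.0], [287.0, 343.0]]
0.008 [[282.0, 406.0], [348.0, 406.0], [345.0, 339.0], [285.0, 339.0]]
0.015 [[280.0, 405.0], [350.0, 405.0], [347.0, 334.0], [283.0, 334.0]]
upper edge [[351.3458 365.587 ]
 [281.494  367.1276]]
(278, 301, 78, 99)
350 301 347 [44 62 75]
354 294 322 [44 62 76]
358 301 344 [48 66 81]
362 290 350 [16 24 36]
366 291 352 [16 26 39]
370 294 352 [18 27 42]
374 293 351 [21 30 47]
378 293 351 [21 32 48]
382 293 354 [23 33 49]
386 293 352 [21 30 47]
390 293 353 [19 29 45]
394 287 341 [22 29 45]
398 307 322 [18 24 36]
```

>>> arm_command:
  deltas: "0 0 0 0;0 0 0 0;0 0 -0.05 0;0 0 -0.1 0;0 0 -0.1 0;0 0 -0.1 0;0 0 -0.1 0;-0.1 0.07 0 0;-0.1 0.07 0 0;-0.1 0.07 0 0;-0.1 0.07 0 0;0 0 0 0;0 0 0 0;0 0 0 0"
  claw: 1

```text
t: 10.75
position: [0.5472, -0.0378, 0.237]
tcp_rot: [[0.026, 1.0, -0.001], [1.0, -0.026, 0.001], [0.001, -0.001, -1.0]]
wrist_force: [0.1, 0.1, -1.0]
finger_gap: 0.0858
grip_force: 0.0
```

Run:
```python
from h import *
f=grab('side','d6');g=grab('scene','s6');k=grab('wrist','w6'); s=arm.observe();print(s['position'])
print(proj(k,[(.465,.09,0),(.465,-.055,0),(.467,.04,.096)]))
R=lambda im,a,b,c,d,w,h:cv2.resize(im[a:b,c:d],(w,h),interpolation=cv2.INTER_CUBIC)
P=R(k['img'],0,320,60,380,500,500)
Q=np.vstack([R(g['img'],210,310,330,430,250,250),R(f['img'],190,290,300,400,250,250)])
cv2.imwrite('pics/c6.png',np.hstack([P,Q]))
```

```text
[ 0.54715358 -0.03663639  0.23746487]
[[233.37131988  84.58721798]
 [244.85564419 218.66821028]
 [214.06860125 133.79636897]]
```

View pics/c6.png

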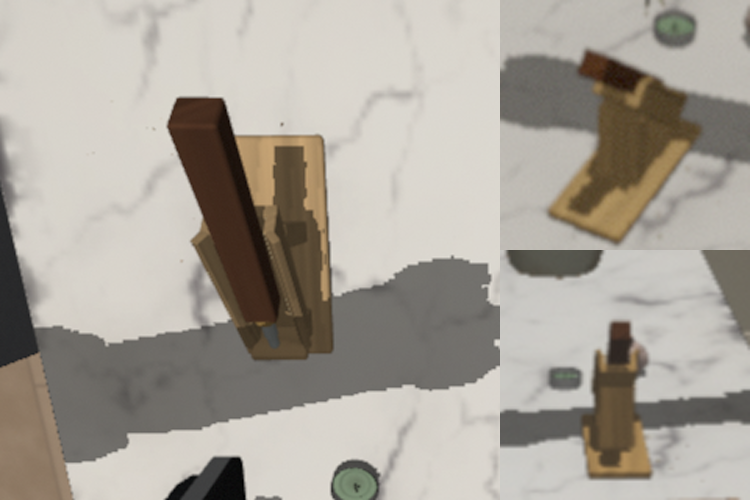

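The composite shows the scraper lying in the trough. Its nose is at about (275,347) by the toe plate and its butt face is around (168-233, 98-127). I'll fit its pose from the handle corners with solvePnP.

Run:
```python
from h import *
np.set_printoptions(precision=4,suppress=True)
f=pickle.load(open('w6.pkl','rb'))
uv=np.array([(168,127),(233,122),(178,99),(222,98),(245,325),(277,320),(276,347)])/1.5625+[60,0]
# scraper frame: origin grip, x to nose, z up(normal), y left
w=.01;O=np.array([(-.03,-w,w),(-.03,w,w),(-.03,-w,-w),(-.03,w,-w),(.1,-w,w),(.1,w,w),(.14,0,0)])
# facing nose (-y world), normal up: y(left)=+x world
ok,r,t=cv2.solvePnP(O,uv,f['camera_matrix'],None,flags=cv2.SOLVEPNP_SQPNP)
ok,r,t=cv2.solvePnP(O,uv,f['camera_matrix'],None,r,t,True)
R=cv2.Rodrigues(r)[0];e=cv2.projectPoints(O,r,t,f['camera_matrix'],None)[0][:,0]-uv;print(e)
Rc=cv2.Rodrigues(np.array(f['rvec'],float))[0];tc=np.array(f['tvec'],float).ravel()
T=lambda p:Rc.T@(R@np.array(p)+t.ravel()-tc)
print('grip',T([0,0,0]),'tip',T([.14,0,0]),'axis',Rc.T@R[:,0])
# two-view check of butt top-edge midpoint with scene/side
g=pickle.load(open('s6.pkl','rb'));k=pickle.load(open('d6.pkl','rb'))
print('butt', T([-.03,0,0]), proj(g,T([-.03,0,0]))-[330,210], (proj(g,T([-.03,0,0]))-[330,210])*2.5+[500,0],(proj(k,T([-.03,0,0]))-[300,190])*2.5+[500,250])
```

```text
[[ 3.8032  0.4469]
 [-4.6235  0.9155]
 [-1.3981 -0.0496]
 [ 2.0215 -1.8057]
 [ 0.5757  0.1491]
 [ 1.4047  0.5998]
 [-1.8846 -0.1542]]
grip [0.4682 0.0554 0.1277] tip [ 0.4617 -0.0498  0.0355] axis [-0.0463 -0.7508 -0.6589]
butt [0.4696 0.0779 0.1475] [[36.4426 29.0028]] [[591.1064  72.5071]] [[618.6749 334.8763]]
```

>>> arm_command:
  deltas: "0.077 -0.068 0 0;0.077 -0.068 0 0;0.077 -0.068 0 0;0.077 -0.068 0 0;0 0 0 0;0 0 0.1 0;0 0 0.1 0;0 0 0.1 0;0 0 0.08 0;0 0 0.05 0;0 0 0 0;0 0 0 0;0 0 0 0"

```text
t: 11.98
position: [0.4694, 0.0569, 0.1094]
tcp_rot: [[0.026, 1.0, 0.002], [1.0, -0.026, 0.001], [0.001, 0.002, -1.0]]
wrist_force: [-0.0, -0.9, -0.3]
finger_gap: 0.0852
grip_force: 0.0
```

>>> arm_command:
  deltas: "0 0 0 0;0 0 0 0;0 0 0 0;0 0 0 0;0 0 0 0;0 0 0 0;0 0 0 0;0 0 0 0;0.02 0 -0.02 0;0.04 0 -0.04 0;0.04 0 -0.04 0;0 0 -0.08 0;0 0 -0.1 0;0 0 -0.1 0;0 0 0 0;0 0 0 0"
  claw: -1

```text
t: 13.32
position: [0.4701, 0.087, 0.2239]
tcp_rot: [[0.026, 1.0, 0.004], [1.0, -0.026, 0.001], [0.001, 0.004, -1.0]]
wrist_force: [-0.8, -0.8, -1.0]
finger_gap: 0.0192
grip_force: 59.8
```

Run:
```python
from h import *
np.set_printoptions(precision=4,suppress=True)
s=arm.observe();print(s['t'],s['position'],s['tcp_rot'][:,0],s['finger_gap'],s['grip_force'])
k=grab('side','d7');g=grab('scene','s7')
tcp=s['position'];X=s['tcp_rot'];gr=tcp-.019*X[:,2]
tip=gr+.14*np.array([-.018,-.7071,-.7071])
for f,n in((k,'side'),(g,'scene')):
    print(n,'pred grip,tip',proj(f,[gr,tip]))
    h=cv2.cvtColor(f['img'],cv2.COLOR_BGR2HSV);m=cv2.inRange(h,(0,90,15),(14,255,110))
    p=proj(f,[gr])[0].astype(int);w=np.zeros_like(m);w[p[1]-60:p[1]+60,p[0]-60:p[0]+60]=m[p[1]-60:p[1]+60,p[0]-60:p[0]+60]
    n_,lab,st,ce=cv2.connectedComponentsWithStats(w);print([ (st[i].tolist(),ce[i].round(1).tolist()) for i in range(1,n_) if st[i,4]>25])
```

```text
13.3167 [0.4701 0.087  0.2239] [0.0263 0.9997 0.0012] 0.01917525095070334 59.809244871139526
side pred grip,tip [[348.3776 186.9586]
 [345.1324 213.4396]]
[([346, 177, 8, 7, 45], [349.6, 179.8])]
scene pred grip,tip [[365.2956 196.3037]
 [389.3513 214.3743]]
[([305, 150, 14, 11, 89], [311.3, 156.2]), ([354, 183, 16, 17, 165], [361.5, 190.5]), ([380, 198, 5, 11, 38], [382.3, 202.8])]
```

>>> arm_command:
  deltas: "0.117 0.014 0 0;0.117 0.014 0 0;0.117 0.014 0 0;0.117 0.014 0 0;0.117 0.014 0 0;0.117 0.014 0 0;0.117 0.014 0 0;0 0 0 0.11;0 0 0 0.11;0 0 0 0.11;0 0 0 0.11;0 0 0 0.11;0 0 0 0.11;0 0 0 0.11;0 0 0 0.11;0 0 0 0.11;0 0 0 0.11;0 0 0 0.11;0 0 0 0.11;0 0 0 0.108"

```text
t: 15.08
position: [0.5042, 0.3304, 0.2199]
tcp_rot: [[0.999, 0.043, -0.004], [0.043, -0.999, -0.003], [-0.004, 0.003, -1.0]]
wrist_force: [0.1, 0.5, -0.1]
finger_gap: 0.0191
grip_force: 59.6
```

>>> arm_command:
  deltas: "0 0 0.05 0;0 0 0.05 0;0 0 0.05 0;0 0 0.05 0;0 0 0 0;0 0 0 0"

```text
t: 15.58
position: [0.5041, 0.3302, 0.1601]
tcp_rot: [[0.999, 0.049, -0.004], [0.049, -0.999, -0.003], [-0.004, 0.003, -1.0]]
wrist_force: [-0.0, -0.6, -0.5]
finger_gap: 0.019
grip_force: 59.7
```

Run:
```python
from h import *
np.set_printoptions(precision=4,suppress=True)
f=grab('wrist','w8');g=grab('scene','s8');s=arm.observe();p=s['position'];X=s['tcp_rot'];print(s['t'],p,X[:,0],s['finger_gap'])
b=lambda x,y,z=.026:np.array([.470+.9988*x-.0489*y,.2745+.0489*x+.9988*y,z])
print('pred groove px',proj(f,[b(-.08,.056),b(.0,.056),b(.04,.056),b(.07,.056),b(.086,.056),b(.086,0),b(.084,-.047)]))
gray=f['img'].astype(int).sum(2)
# groove profile across y at several board x
for bx in (.03,.045,.06,.07):
    ys=np.arange(.036,.078,.001); uv=proj(f,[b(bx,y) for y in ys]); 
    v=[int(gray[int(round(q[1])),int(round(q[0]))]) if 0<=q[0]<639.5 and 0<=q[1]<479.5 else -1 for q in uv]; print(bx,v)
for by in (0.03,.01,-.01,):
    xs=np.arange(.066,.108,.001); uv=proj(f,[b(x,by) for x in xs]); 
    v=[int(gray[int(round(q[1])),int(round(q[0]))]) if 0<=q[0]<639.5 and 0<=q[1]<479.5 else -1 for q in uv]; print(by,v)
```

```text
15.6833 [0.5055 0.3311 0.1624] [0.9988 0.0487 0.    ] 0.01905344965036765
pred groove px [[311.7529 340.4163]
 [311.6021 263.0768]
 [311.5173 219.6218]
 [311.449  184.6029]
 [311.4108 164.9961]
 [379.9864 165.0119]
 [437.2451 167.5119]]
0.03 [191, 186, 186, 185, 188, 184, 183, 182, 187, 185, 186, 163, 127, 116, 113, 110, 111, 118, 117, 116, 112, 107, 106, 105, 108, 114, 159, 187, 187, 185, 185, 185, 188, 191, 199, 195, 196, 186, 188, 194, 208, 216]
0.045 [192, 192, 191, 186, 184, 184, 178, 183, 182, 184, 189, 158, 118, 112, 118, 111, 110, 114, 116, 116, 118, 112, 118, 107, 104, 97, 190, 190, 185, 182, 186, 187, 190, 196, 198, 201, 200, 192, 190, 191, 196, 211]
0.06 [191, 192, 188, 185, 183, 179, 181, 184, 180, 182, 186, 164, 123, 113, 111, 108, 113, 116, 116, 114, 117, 113, 111, 111, 107, 106, 187, 190, 189, 186, 190, 190, 194, 197, 198, 198, 196, 192, 193, 187, 191, 214]
0.07 [192, 195, 191, 188, 185, 184, 186, 178, 179, 180, 185, 156, 122, 117, 112, 106, 109, 109, 114, 113, 114, 111, 110, 106, 104, 160, 194, 193, 189, 191, 188, 190, 193, 196, 198, 200, 198, 194, 191, 189, 203, 211]
0.03 [179, 180, 179, 178, 181, 183, 179, 179, 175, 177, 179, 179, 176, 179, 178, 169, 147, 124, 106, 107, 106, 109, 113, 119, 119, 115, 116, 110, 118, 116, 200, 187, 183, 182, 181, 180, 181, 184, 183, 188, 188, 186]
0.01 [179, 177, 180, 179, 179, 182, 180, 180, 178, 178, 180, 181, 183, 181, 180, 175, 150, 122, 104, 110, 107, 111, 115, 116, 113, 116, 110, 117, 114, 120, 177, 237, 286, 363, 361, 363, 363, 359, 363, 367, 371, 369]
-0.01 [363, 363, 362, 360, 364, 360, 361, 360, 361, 360, 359, 356, 364, 366, 365, 327, 229, 137, 162, 212, 215, 219, 227, 234, 228, 228, 220, 220, 224, 229, 342, 378, 372, 364, 361, 361, 361, 363, 362, 368, 373, 365]
```

```bash
cat >> h.py <<'E'
def b(x,y,z=.026,c=(.472,.273)): return np.array([c[0]+.9988*x-.0489*y,c[1]+.0489*x+.9988*y,z])
def tob(P,c=(.472,.273)):
    d=np.array(P)[:2]-c; return np.array([.9988*d[0]+.0489*d[1],-.0489*d[0]+.9988*d[1],P[2]])
E
python3 - <<'E'
from h import *
np.set_printoptions(precision=4,suppress=True)
k=grab('side','d8');g=pickle.load(open('s8.pkl','rb'));s=arm.observe();X=s['tcp_rot'];p=s['position']
gr=p-.019*X[:,2]; tip=gr-.1*X[:,0]+.1*X[:,2]; print('grip',gr,'tip pred',tip)
for f,n in((g,'scene'),(k,'side')):
    q=proj(f,[gr,gr+(tip-gr)*.72,tip]);print(n,q)
    u,v=q[2].astype(int); h=cv2.cvtColor(f['img'],cv2.COLOR_BGR2HSV)
    print('S');print(h[v-12:v+9,u-12:u+13,1]);
E
```

```text
grip [0.5058 0.3312 0.1819] tip pred [0.406  0.3264 0.0818]
scene [[265.1943 308.7184]
 [310.6625 358.7653]
 [327.8193 377.6498]]
S
[[162 132  76  31  11   6   3   6   9   8   8  14  48 118 156 173 162 157
  144 163 177 148 151 146 151]
 [172 155 132  78  28   6   6   3   8   8   5   9  22  80 135 149 159 165
  154 155 170 166 148 155 160]
 [171 154 154 123  73  23   8   7   3  10   6   7  13  34  89 135 165 163
  156 154 143 172 163 168 171]
 [162 151 149 168 121  72  18  10   7   7   7   8   8  14  35  90 145 151
  167 148 149 176 145 164 164]
 [161 160 153 147 157 108  57  25  11   8   5   7  10  10  13  39 100 158
  156 149 164 151 163 161 176]
 [158 149 154 163 165 167 122  62  28  15   6  10   8   6   8  19  38 105
  154 156 153 154 171 167 139]
 [152 161 171 154 177 157 170 124  91  55  16   8   5   8   6   8  20  62
  135 152 170 149 148 158 156]
 [146 168 162 152 167 161 156 160 143 112  52  18   8   5   8   6  13  44
  133 166 160 154 154 178 159]
 [164 166 159 156 149 144 159 165 200 165 111  53  23  12  11   9  16  51
  142 159 161 154 162 159 153]
 [154 158 168 149 152 1
[... 2814 characters left out ...]
14 118 118 118 116 116 118 116 116 114
  116 116 112 108  78  32  11]
 [118 116 112 118 114 116 116 114 112 114 118 112 114 114 114 112 114 114
  114 114 110 116 103  44  19]
 [116 118 114 116 112 120 117 114 114 108 115 109 117 113 113 116 113 117
  112 115 116 116 110  77  29]
 [114 116 116 118 116 118 116 116 116 106 101 106 109 113 106 107 115 112
  113 111 111 113 118 104  49]
 [114 114 118 116 124 124 118 116 120 113 109 111 115 111 111 112 109 106
  109 109 113 118 129 133 105]
 [111 111 109 113 109 115 109 109 115 111 111 105 111 113 113 113 105 111
  116 114 131 138 149 151 144]
 [107 111 113 113 107 111 113 107 111 113 111 109 113 107 111 112 114 126
  136 138 147 151 153 152 148]]
```

Run:
```python
from h import *
np.set_printoptions(precision=4,suppress=True)
k=pickle.load(open('d8.pkl','rb'));g=pickle.load(open('s8.pkl','rb'));s=arm.observe();X=s['tcp_rot'];p=s['position']
gr=p-.019*X[:,2]
t,e=tri(g,(329.2,373),k,(390,289.5));d=X.T@(t-gr);print(t,e,'tool',d,np.linalg.norm(d),'tilt',np.degrees(np.arctan2(d[2],-d[0])))
# scene ray with tool-y=0 plane
c,r=ray(g,[(329.2,373)]);r=r[0];n=X[:,1];q=c+r*((gr-c)@n/(r@n));d=X.T@(q-gr);print(q,'tool',d,np.linalg.norm(d),np.degrees(np.arctan2(d[2],-d[0])))
print('tcp in board',tob(p),'tip in board',tob(t),tob(q))
```

```text
[0.4034 0.3258 0.0924] 0.0015920260913189002 tool [-0.1026  0.0005  0.0894] 0.1360628200592027 tilt 41.07614958571346
[0.4035 0.3263 0.0941] tool [-0.1025 -0.      0.0877] 0.1348882533267714 40.567622118716585
tcp in board [0.0366 0.0565 0.1629] tip in board [-0.0659  0.0561  0.0924] [-0.0658  0.0566  0.0941]
```

>>> arm_command:
  deltas: "0 0 0.05 0;0 0 0.06 0;0 0 0.04 0;0 0 0.02 0;0 0 0.02 0;0 0 0.02 0;0 0 0.013 0;0 0 0.01 0;0 0 0 0;0 0 0 0"

```text
t: 16.57
position: [0.5056, 0.331, 0.0927]
tcp_rot: [[0.999, 0.049, 0.0], [0.049, -0.999, 0.0], [0.0, -0.0, -1.0]]
wrist_force: [0.3, 0.5, -0.1]
finger_gap: 0.0196
grip_force: 59.7
```

>>> arm_command:
  deltas: "0 0 0.004 0;0 0 0.004 0;0 0 0.004 0;0 0 0 0;0 0 0 0"

```text
t: 16.98
position: [0.5054, 0.3309, 0.0888]
tcp_rot: [[0.999, 0.049, -0.0], [0.049, -0.999, 0.0], [-0.0, -0.0, -1.0]]
wrist_force: [1.4, -0.1, -0.9]
finger_gap: 0.0196
grip_force: 59.7
```

>>> arm_command:
  deltas: "0 0 0.004 0;0 0 0.004 0;0 0 0.003 0;0 0 0 0;0 0 0 0"

```text
t: 17.4
position: [0.5054, 0.3309, 0.0855]
tcp_rot: [[0.999, 0.049, -0.0], [0.049, -0.999, 0.0], [-0.0, -0.0, -1.0]]
wrist_force: [0.3, -0.2, -0.2]
finger_gap: 0.0193
grip_force: 59.7
```

>>> arm_command:
  deltas: "0 0 0.004 0;0 0 0.004 0;0 0 0.004 0;0 0 0 0"

```text
t: 17.73
position: [0.5069, 0.3316, 0.0833]
tcp_rot: [[0.999, 0.048, 0.003], [0.048, -0.999, 0.002], [0.003, -0.002, -1.0]]
wrist_force: [1.3, -0.1, 5.9]
finger_gap: 0.0192
grip_force: 60.4
```

>>> arm_command:
  deltas: "-0.008 0 0 0;-0.008 0 0 0;-0.008 0 0 0;0 0 0 0"

```text
t: 18.07
position: [0.5011, 0.3315, 0.0839]
tcp_rot: [[0.999, 0.048, 0.007], [0.048, -0.999, 0.003], [0.007, -0.003, -1.0]]
wrist_force: [3.2, 0.2, 4.6]
finger_gap: 0.0193
grip_force: 60.4
```

>>> arm_command:
  deltas: "-0.008 0 0 0;-0.008 0 0 0;0 0 0 0"

```text
t: 18.32
position: [0.4963, 0.3314, 0.0839]
tcp_rot: [[0.999, 0.048, 0.006], [0.048, -0.999, 0.003], [0.007, -0.003, -1.0]]
wrist_force: [3.3, 0.7, 5.2]
finger_gap: 0.0194
grip_force: 60.4
```

>>> arm_command:
  deltas: "-0.008 0 0 0;-0.008 0 0 0;0 0 0 0"

```text
t: 18.57
position: [0.4949, 0.3313, 0.085]
tcp_rot: [[0.999, 0.047, 0.013], [0.047, -0.999, 0.005], [0.014, -0.005, -1.0]]
wrist_force: [7.7, 0.6, 6.2]
finger_gap: 0.0191
grip_force: 60.5
```

>>> arm_command:
  deltas: "-0.008 0 -0.009 0;-0.008 0 -0.009 0;-0.008 0 -0.008 0;-0.008 0 -0.008 0;-0.008 0 -0.007 0;-0.008 0 -0.007 0;-0.008 0 -0.0065 0;-0.008 0 -0.0065 0;0 0 0 0"

```text
t: 19.32
position: [0.4754, 0.3304, 0.1026]
tcp_rot: [[0.999, 0.048, 0.013], [0.048, -0.999, 0.005], [0.013, -0.005, -1.0]]
wrist_force: [6.4, -0.1, 2.9]
finger_gap: 0.0194
grip_force: 59.9
```

>>> arm_command:
  deltas: "-0.008 0 -0.006 0;-0.008 0 -0.006 0;-0.008 0 -0.0055 0;-0.008 0 -0.0055 0;-0.008 0 -0.005 0;-0.008 0 -0.005 0;-0.008 0 -0.0045 0;-0.008 0 -0.0045 0;0 0 0 0"

```text
t: 20.07
position: [0.4552, 0.3294, 0.1148]
tcp_rot: [[0.999, 0.048, 0.011], [0.048, -0.999, 0.005], [0.011, -0.004, -1.0]]
wrist_force: [5.7, 1.0, 2.7]
finger_gap: 0.0193
grip_force: 60.0
```

Run:
```python
from h import *
np.set_printoptions(precision=4,suppress=True,linewidth=200)
k=grab('side','d9');g=grab('scene','s9');s=arm.observe();X=s['tcp_rot'];p=s['position'];gr=p-.019*X[:,2];print('tcp b',tob(p),s['wrist_force'])
# steel/handle pixels: difference vs initial pictures, near scraper
for f,o,n in((g,'scene0','scene'),(k,'side0','side')):
    o=pickle.load(open(o+'.pkl','rb'))['img']; tip=b(-.0765,.056,.017); q=proj(f,[gr,tip]);print(n,q)
    h=cv2.cvtColor(f['img'],cv2.COLOR_BGR2HSV);d=cv2.absdiff(f['img'],o).max(2)
    m=((h[...,1]<60)&(h[...,2]>70)&(d>25)).astype(np.uint8)
    u,v=q[1].astype(int);w=np.zeros_like(m);w[v-35:v+12,u-40:u+15]=m[v-35:v+12,u-40:u+15]
    N,l,st,c=cv2.connectedComponentsWithStats(w)
    for i in range(1,N):
        if st[i,4]>15:
            P=np.argwhere(l==i)[:,::-1].astype(float);mu=P.mean(0);a=np.linalg.svd(P-mu)[2][0];a*=np.sign(a[1]);t=(P-mu)@a
            print(st[i],'mean',mu,'dir',a,'ends',mu+a*t.min(),mu+a*t.max())
```

```text
tcp b [-0.0139  0.0571  0.1147] [ 5.4902 -0.1215  2.5698]
scene [[297.1873 343.2678]
 [336.1529 406.8322]]
[328 395   9  12  66] mean [332.2576 400.6212] dir [0.5625 0.8268] ends [329.0775 395.9472] [335.9434 406.0385]
[296 409   9   6  30] mean [299.0333 412.0667] dir [0.9923 0.124 ] ends [295.6692 411.6462] [304.0385 412.6923]
side [[365.5002 272.0662]
 [393.0704 321.2806]]
[396 288  12  24 147] mean [403.6735 297.2585] dir [0.1779 0.9841] ends [402.095  288.5251] [406.1838 311.1475]
[388 312   7   8  31] mean [391.0323 315.6452] dir [0.5316 0.847 ] ends [388.9841 312.3823] [393.3817 319.3881]
```

>>> arm_command:
  deltas: "-0.008 0 -0.004 0;-0.008 0 -0.004 0;-0.008 0 -0.0035 0;-0.008 0 -0.0035 0;-0.008 0 -0.003 0;-0.008 0 -0.003 0;-0.008 0 -0.0027 0;-0.008 0 -0.0027 0;0 0 0 0"

```text
t: 20.92
position: [0.4357, 0.3285, 0.1227]
tcp_rot: [[0.999, 0.048, 0.01], [0.048, -0.999, 0.005], [0.01, -0.004, -1.0]]
wrist_force: [5.3, 0.5, 3.9]
finger_gap: 0.0194
grip_force: 60.5
```

>>> arm_command:
  deltas: "-0.008 0 -0.0025 0;-0.008 0 -0.0025 0;-0.008 0 -0.0022 0;-0.008 0 -0.0022 0;-0.008 0 -0.002 0;-0.008 0 -0.002 0;-0.008 0 -0.0016 0;-0.008 0 -0.0016 0;0 0 0 0"

```text
t: 21.67
position: [0.4151, 0.3276, 0.1273]
tcp_rot: [[0.999, 0.048, 0.007], [0.048, -0.999, 0.004], [0.007, -0.004, -1.0]]
wrist_force: [4.4, 0.7, 5.1]
finger_gap: 0.0194
grip_force: 61.0
```

```bash
cat > m.py <<'E'
from h import *
np.set_printoptions(precision=4,suppress=True,linewidth=200)
def look(tag,bx,by):
    k=grab('side','d'+tag);g=grab('scene','s'+tag);s=arm.observe();X=s['tcp_rot'];p=s['position'];gr=p-.019*X[:,2];print(s['t'],'tcp b',tob(p),s['wrist_force'])
    for f,o,n in((g,'scene0','scene'),(k,'side0','side')):
        o=pickle.load(open(o+'.pkl','rb'))['img']; tip=b(bx,by,.017); q=proj(f,[gr,tip]);print(n,q.round(1).tolist())
        h=cv2.cvtColor(f['img'],cv2.COLOR_BGR2HSV);d=cv2.absdiff(f['img'],o).max(2)
        m=((h[...,1]<60)&(h[...,2]>70)&(d>25)).astype(np.uint8)
        u,v=q[1].astype(int);w=np.zeros_like(m);w[v-35:v+12,u-30:u+25]=m[v-35:v+12,u-30:u+25]
        N,l,st,c=cv2.connectedComponentsWithStats(w)
        for i in range(1,N):
            if st[i,4]>15:
                P=np.argwhere(l==i)[:,::-1].astype(float);mu=P.mean(0);a=np.linalg.svd(P-mu)[2][0];a*=np.sign(a[1]);t=(P-mu)@a
                print(st[i],'dir',a,'ends',mu+a*t.min(),mu+a*t.max())
E
python3 -c "
from m import *
look('10',-.0765,.056)"
```

```text
21.7667 tcp b [-0.0541  0.0573  0.1273] [5.21   0.0053 4.6967]
scene [[321.2, 347.0], [336.2, 406.8]]
[331 398   7   9  47] dir [0.2036 0.9791] ends [333.4605 397.9043] [335.1791 406.1707]
[306 413   8   5  23] dir [0.9367 0.3502] ends [305.4001 414.6045] [312.8537 417.3913]
side [[385.3, 265.7], [393.1, 321.3]]
[400 286  18  33 361] dir [-0.0282  0.9996] ends [411.3721 285.8415] [410.4658 318.0131]
[391 312   5   8  34] dir [0.2024 0.9793] ends [392.3732 311.7162] [393.8833 319.0241]
```

>>> arm_command:
  deltas: "-0.008 0 -0.001 0;-0.008 0 -0.001 0;-0.008 0 -0.001 0;-0.008 0.001 -0.001 0;-0.008 0.001 0 0;0 0.001 -0.002 0;0 0 0 0;0.005 0 0 0;0.011 0 0 0;0.011 0 0 0;0.011 0 0 0;0.011 0 0 0;0.011 0 0 0;0.011 0 0 0;0.011 0 0 0;0 0 0 0"

```text
t: 23.1
position: [0.4196, 0.326, 0.1266]
tcp_rot: [[0.999, 0.05, -0.011], [0.05, -0.999, -0.003], [-0.011, 0.002, -1.0]]
wrist_force: [-2.1, 0.6, 5.8]
finger_gap: 0.0194
grip_force: 61.1
```

```bash
python3 -c "
from m import *
look('11',-.053,.056)"
```

```text
23.2 tcp b [-0.0496  0.0554  0.1266] [-2.4429  0.8497  5.4071]
scene [[318.8, 345.4], [322.7, 401.1]]
[329 396   8  10  52] dir [0.3028 0.9531] ends [331.3171 395.8993] [334.281  405.2284]
[292 407  13   6  37] dir [0.9682 0.2504] ends [291.3712 409.4316] [303.831  412.6536]
side [[382.8, 265.8], [382.1, 321.8]]
[398 292   9  19  77] dir [0.1251 0.9921] ends [402.8718 292.3944] [405.1057 310.1127]
[389 311   5   9  33] dir [0.1085 0.9941] ends [390.433  310.9527] [391.3198 319.0743]
```

>>> arm_command:
  deltas: "0 0 -0.003 0;0 0 -0.002 0;0.005 0 0 0;0.008 0 0 0;0.01 0 0 0;0.01 0 0 0;0.01 0 0 0;0 0 0 0"

```text
t: 23.87
position: [0.4385, 0.3265, 0.129]
tcp_rot: [[0.999, 0.048, 0.001], [0.048, -0.999, -0.0], [0.001, 0.0, -1.0]]
wrist_force: [1.4, -0.2, 0.6]
finger_gap: 0.0192
grip_force: 60.2
```

```bash
python3 -c "
from m import *
look('12',-.058,.056)"
```

```text
23.9667 tcp b [-0.0318  0.0552  0.129 ] [-0.6946 -0.0765 -0.9514]
scene [[308.0, 339.9], [325.5, 402.3]]
[318 390   7  12  57] dir [0.2681 0.9634] ends [319.8999 390.0278] [322.9566 401.0121]
[295 409  12   5  34] dir [0.9793 0.2024] ends [294.61   410.8868] [305.9523 413.231 ]
side [[374.2, 264.9], [384.4, 321.7]]
[399 288  10  26 143] dir [0.0805 0.9968] ends [404.1459 288.3112] [406.1518 313.1493]
[379 311   5   9  38] dir [0.1779 0.984 ] ends [380.6205 310.707 ] [382.1477 319.1541]
```

>>> arm_command:
  deltas: "0.008 0 0 0;0.011 0 0 0;0.011 0 0 0;0.011 0 0 0;0.011 0 0 0;0.011 0 0 0;0.011 0 0 0;0.011 0 0 0;0.011 0 0 0;0.011 0 0 0;0.011 0 0 0;0.011 0 0 0;0.011 0 0 0;0.011 0 0 0;0.011 0 0 0;0.011 0 0 0;0.011 0 0 0;0.011 0 0 0"

```text
t: 25.47
position: [0.4962, 0.3296, 0.129]
tcp_rot: [[0.999, 0.049, -0.0], [0.049, -0.999, 0.0], [-0.0, -0.0, -1.0]]
wrist_force: [-0.4, -0.4, -1.1]
finger_gap: 0.0195
grip_force: 60.2
```

```bash
python3 -c "
from m import *
look('13',.005,.056)"
```

```text
25.5667 tcp b [0.0274 0.0552 0.1291] [-0.172   0.0917  0.4248]
scene [[272.9, 326.3], [290.6, 387.4]]
[285 376   7  12  58] dir [0.2713 0.9625] ends [286.9543 376.0129] [290.0471 386.9867]
[260 393  12   6  39] dir [0.9682 0.2503] ends [259.393  395.3485] [270.9155 398.3268]
side [[345.2, 265.9], [354.7, 322.9]]
[352 312   5  10  43] dir [0.1426 0.9898] ends [353.3847 311.8005] [354.7161 321.0409]
```

>>> arm_command:
  deltas: "0.008 0 0 0;0.011 0 0 0;0.011 0 0 0;0.011 0 0 0;0.011 0 0 0;0.011 0 0 0;0.011 0 0 0;0.011 0 0 0;0.011 0 0 0;0.011 0 0 0;0.011 0 0 0;0.011 0 0 0;0.011 0 0 0;0.011 0 0 0;0.011 0 0 0;0.011 0 0 0;0.011 0 0 0;0.011 0 0 0;0.011 0 0 0;0.011 0 0 0"

```text
t: 27.23
position: [0.5612, 0.3327, 0.1291]
tcp_rot: [[0.999, 0.049, -0.0], [0.049, -0.999, 0.0], [-0.0, -0.0, -1.0]]
wrist_force: [0.6, 0.0, -0.1]
finger_gap: 0.0193
grip_force: 60.2
```

>>> arm_command:
  deltas: "0.011 0 0 0;0.011 0 0 0;0.011 0 0 0;0.008 0 0 0;0 0 0 0;0 0 0 0"

```text
t: 27.73
position: [0.5732, 0.3333, 0.129]
tcp_rot: [[0.999, 0.049, -0.0], [0.049, -0.999, 0.0], [-0.0, -0.0, -1.0]]
wrist_force: [0.3, 0.1, -0.8]
finger_gap: 0.0191
grip_force: 60.2
```

```bash
python3 -c "
from m import *
look('14',.085,.056)"
```

```text
27.8333 tcp b [0.1038 0.0554 0.129 ] [ 1.1388 -0.7136 -1.6206]
scene [[230.0, 309.9], [248.7, 369.5]]
[218 334  21  47 601] dir [-0.1674  0.9859] ends [230.1056 334.0179] [222.1779 380.7094]
[246 334   6   8  16] dir [0.4915 0.8709] ends [246.0296 333.9833] [250.2335 341.4326]
[245 359   8  12  59] dir [0.2844 0.9587] ends [246.8151 359.0549] [250.1384 370.2556]
side [[307.4, 267.4], [316.8, 324.6]]
[315 313   5  11  38] dir [0.162  0.9868] ends [316.5585 313.0725] [318.1575 322.8099]
[286 317  19  19 315] dir [-0.8783  0.4781] ends [305.436  321.4745] [284.7635 332.7288]
```

>>> arm_command:
  deltas: "0.007 0 0 0;0.006 0 0 0;0 0 0 0;0 0.007 0 0;0 0.011 0 0;0 0.011 0 0;0 0.011 0 0;0 0.011 0 0;0 0.011 0 0;0 0.011 0 0;0 0.011 0 0;0 0.011 0 0;0 0.011 0 0"

```text
t: 28.92
position: [0.5786, 0.3014, 0.1291]
tcp_rot: [[0.999, 0.049, 0.0], [0.049, -0.999, 0.0], [0.0, -0.0, -1.0]]
wrist_force: [0.2, -0.8, -1.3]
finger_gap: 0.019
grip_force: 60.2
```

```bash
python3 -c "
from m import *
look('15',.086,.026)"
```

```text
29.0167 tcp b [0.1081 0.0224 0.1291] [ 0.5032 -0.3567 -0.7985]
scene [[239.7, 295.4], [258.0, 356.6]]
[227 321  23  47 612] dir [-0.2369  0.9715] ends [241.1771 321.287 ] [229.8617 367.6977]
[256 321   7   9  17] dir [0.529  0.8486] ends [255.6138 321.2407] [260.4353 328.9754]
[254 344   7  12  58] dir [0.2877 0.9577] ends [255.5547 343.8334] [258.9169 355.025 ]
side [[304.1, 260.9], [315.0, 317.6]]
[304 282   3  11  20] dir [0.1545 0.988 ] ends [304.341  281.9467] [305.9153 292.0132]
[313 282   3  11  17] dir [0.1792 0.9838] ends [313.3506 281.9361] [315.1776 291.9677]
[312 306   5  12  37] dir [0.1577 0.9875] ends [313.2259 305.9639] [314.9888 317.0018]
[285 311  20  18 323] dir [-0.9796  0.2007] ends [303.4705 318.1763] [283.8124 322.2046]
```

>>> arm_command:
  deltas: "0 0.008 0 0;0 0.011 0 0;0 0.011 0 0;0 0.011 0 0;0 0.011 0 0;0 0.011 0 0;0 0.011 0 0;0 0.011 0 0;0 0.011 0 0;0 0.011 0 0;0 0.011 0 0;0 0.011 0 0;0 0.011 0 0;0 0.011 0 0;0 0.011 0 0;0 0.011 0 0;0 0.011 0 0;0 0.011 0 0;0 0.011 0 0;0 0.011 0 0"

```text
t: 30.68
position: [0.5818, 0.2364, 0.1291]
tcp_rot: [[0.999, 0.049, 0.0], [0.049, -0.999, 0.0], [0.0, -0.0, -1.0]]
wrist_force: [0.5, 0.5, -0.8]
finger_gap: 0.0192
grip_force: 60.2
```

>>> arm_command:
  deltas: "0 0.011 0 0;0 0.005 0 0;0 0 0 0;0 0 0 0;0 0 0 0"

```text
t: 31.1
position: [0.5819, 0.2323, 0.1291]
tcp_rot: [[0.999, 0.049, -0.0], [0.049, -0.999, 0.0], [0.0, -0.0, -1.0]]
wrist_force: [0.5, 0.1, -1.5]
finger_gap: 0.0193
grip_force: 60.2
```

```bash
python3 -c "
from m import *
look('16',.086,-.047)"
```

```text
31.2 tcp b [ 0.1078 -0.046   0.1291] [ 0.8717 -0.5081 -0.5478]
scene [[263.1, 269.5], [280.0, 327.9]]
[250 292  22  47 511] dir [-0.2722  0.9623] ends [265.0631 292.8664] [252.1274 338.6017]
[277 292  28  27 161] dir [0.8678 0.4969] ends [273.0631 298.8753] [304.6078 316.9385]
[275 317   6  12  54] dir [0.2281 0.9736] ends [276.5272 317.1108] [279.126  328.2047]
side [[302.1, 248.5], [312.3, 301.9]]
[301 266  17  37 139] dir [0.193  0.9812] ends [305.344  265.1456] [312.6083 302.077 ]
[324 289  13   4  19] dir [-0.983   0.1838] ends [336.1995 290.0669] [324.063  292.3367]
[282 296  21  17 305] dir [-0.9841  0.1774] ends [302.2889 303.1519] [281.0938 306.9716]
```

>>> arm_command:
  deltas: "0 0 -0.02 0;0 0 -0.025 0;0 0 -0.03 0;0 0 -0.08 0;0 0 -0.1 -0.11;0 0 -0.1 -0.11;0 0 -0.05 -0.11;0 0 0 -0.11;0 0 0 -0.11;0 0 0 -0.11;0 0 0 -0.11;0 0 0 -0.11;0 0 0 -0.11;0 0 0 -0.11;0 0 0 -0.11;0 0 0 -0.11;0 0 0 -0.108;0 0 0 0"

```text
t: 32.7
position: [0.5824, 0.2316, 0.2516]
tcp_rot: [[0.026, 1.0, 0.001], [1.0, -0.026, 0.0], [0.0, 0.001, -1.0]]
wrist_force: [-0.1, 0.9, -0.8]
finger_gap: 0.019
grip_force: 60.2
```

>>> arm_command:
  deltas: "-0.116 -0.052 0 0;-0.116 -0.052 0 0;-0.116 -0.052 0 0;-0.116 -0.052 0 0;-0.116 -0.052 0 0;-0.116 -0.052 0 0;-0.116 -0.052 0 0;0 0 0 0;0 0 0 0;0 0 0 0"

```text
t: 33.53
position: [0.4669, -0.0083, 0.2514]
tcp_rot: [[0.029, 1.0, 0.002], [1.0, -0.029, 0.001], [0.001, 0.002, -1.0]]
wrist_force: [0.6, 0.9, -1.1]
finger_gap: 0.0192
grip_force: 60.1
```

Run:
```python
from h import *
np.set_printoptions(precision=4,suppress=True,linewidth=200)
k=grab('side','d17');g=grab('scene','s17');s=arm.observe();X=s['tcp_rot'];p=s['position'];tip=p-.0213*X[:,0]+.111*X[:,2];sh=tip+.035*np.array([0,.16,.98])
print(s['t'],p,X[:,0],'tip',tip)
for f,o,n in((g,'s6','scene'),(k,'d6','side')):
    o=pickle.load(open(o+'.pkl','rb'))['img'];q=proj(f,[tip,sh]);print(n,q.round(1).tolist())
    h=cv2.cvtColor(f['img'],cv2.COLOR_BGR2HSV);d=cv2.absdiff(f['img'],o).max(2)
    m=(d>22).astype(np.uint8); u,v=q[0].astype(int)
    for r in range(v-8,v+8): print(r,''.join('#' if m[r,c] else '.' for c in range(u-14,u+14)), h[r,u-6:u+7,1])
```

```text
33.6333 [ 0.4671 -0.007   0.2511] [0.0251 0.9997 0.001 ] tip [ 0.4667 -0.0282  0.1401]
scene [[393.3, 211.7], [393.1, 198.1]]
203 ...........######........... [ 34  47 108  80  52  25  21  14  14  15  13  14  15]
204 ...........######........... [26 29 84 74 45 38 29  9 16 17 15 15 15]
205 ...........######........... [20 31 70 65 40 43 30 17 12 15 15 16 15]
206 ...........######........... [18 29 54 39 25 33 51 27 14 15 15 12 14]
207 ............#####........... [18 23 38 21 16 30 60 31 17 15 15 14 14]
208 ............#####........... [13 16 24 20 14 27 70 47 20 13 15 15 13]
209 ............#####........... [15 25 24 18 13 23 67 59 23 15 15 13 15]
210 .............###............ [18 19 27 13 14 19 40 61 36 15 16 16 18]
211 .............###............ [15 23 17 15 15 14 19 40 35 20 13 15 16]
212 ..............##............ [17 23 23 17 14 16 12 25 26 19 15 16 17]
213 ............................ [16 20 18 14 15 14 15 17 19 18 18 16 19]
214 ............................ [18 21 17 17 17 16 17 16 17 21 15 16 15]
215 ............................ [17 21 17 15 16 14 18 14 21 15 17 22 14]
[... 562 characters left out ...]
 8]
209 ..............####.......... [ 8  8  8  8  8  8  9  8 11  2  7  8  8]
210 ..............####.......... [8 9 9 8 8 8 7 5 8 4 6 8 9]
211 ..............####.......... [8 8 8 8 8 7 5 7 5 5 8 8 8]
212 ..............####.......... [9 8 8 6 6 8 8 7 7 5 7 8 8]
213 ...............##........... [8 9 8 6 8 6 6 6 5 7 8 8 8]
214 ............................ [6 6 8 9 8 8 7 8 8 9 8 9 8]
215 ............................ [8 8 8 8 8 8 8 9 9 8 9 8 8]
216 ............................ [8 8 8 8 8 9 9 9 8 8 8 8 8]
217 ............................ [ 8  8  8 10  8  8  8  8  8  8  7  9  8]
218 ..............########...... [9 9 8 9 8 6 8 8 8 8 8 8 8]
219 .............##########..... [9 8 8 9 9 8 8 9 9 8 8 8 8]
```

>>> arm_command:
  deltas: "-0.007 0 0.08 0;0 0 0.1 0;0 0 0.08 0;0 0 0.05 0;0 0 0.02 0;0 0 0 0;0 0 0 0"

```text
t: 34.22
position: [0.4672, -0.0097, 0.152]
tcp_rot: [[0.026, 1.0, 0.001], [1.0, -0.026, 0.001], [0.001, 0.001, -1.0]]
wrist_force: [1.0, -0.8, 0.1]
finger_gap: 0.0192
grip_force: 60.2
```

>>> arm_command:
  deltas: "0 0 0.006 0;0 0 0.006 0;0 0 0.006 0;0 0 0 0;0 0 0 0"

```text
t: 34.63
position: [0.4673, -0.0118, 0.1467]
tcp_rot: [[0.027, 1.0, 0.003], [1.0, -0.027, -0.001], [-0.001, 0.003, -1.0]]
wrist_force: [0.4, -2.1, 2.2]
finger_gap: 0.0199
grip_force: 60.5
```

>>> arm_command:
  deltas: "0.0145 0 0.004 0;0.0145 0 0.004 0;0.0167 0 0.005 0;0.0167 0 0.005 0;0.0167 0 0.007 0;0.0167 0 0.007 0;0.0167 0 0.008 0;0.0167 0 0.008 0;0 0 0 0"

```text
t: 35.38
position: [0.4677, 0.0289, 0.1319]
tcp_rot: [[0.025, 1.0, 0.001], [1.0, -0.025, 0.0], [0.0, 0.001, -1.0]]
wrist_force: [0.6, -1.4, 2.9]
finger_gap: 0.0196
grip_force: 59.7
```

>>> arm_command:
  deltas: "0.0133 0 0.008 0;0.0133 0 0.008 0;0.0167 0 0.012 0;0.0167 0 0.012 0;0.0133 0 0.0115 0;0.0133 0 0.0115 0;0 0 0 0;0 0 0 0"

```text
t: 36.05
position: [0.4678, 0.0545, 0.1124]
tcp_rot: [[0.026, 1.0, -0.001], [1.0, -0.026, 0.001], [0.001, -0.001, -1.0]]
wrist_force: [1.4, -0.3, 1.8]
finger_gap: 0.019
grip_force: 59.3
```

Run:
```python
from h import *
np.set_printoptions(precision=4,suppress=True,linewidth=200)
k=grab('side','d18');g=grab('scene','s18');s=arm.observe();p=s['position'];print(s['t'],p,s['wrist_force'])
G=p+[0,0,.019]; a=np.array([.018,.7071,.7071])
# home-pose dark handle pixels in s6 vs now
for f,o,n in((g,'s6','scene'),(k,'d6','side')):
    oi=pickle.load(open(o+'.pkl','rb'))['img']
    for im,t in((oi,'home'),(f['img'],'now')):
        h=cv2.cvtColor(im,cv2.COLOR_BGR2HSV);m=cv2.inRange(h,(0,110,15),(14,255,110));q=proj(f,[G])[0].astype(int)
        w=np.zeros_like(m);w[q[1]-25:q[1]+25,q[0]-25:q[0]+25]=m[q[1]-25:q[1]+25,q[0]-25:q[0]+25]
        ys,xs=np.nonzero(w);print(n,t,q,len(xs),(xs.min(),xs.max(),ys.min(),ys.max()) if len(xs) else 0)
```

```text
36.15 [0.4676 0.0544 0.1125] [ 0.5726 -1.0294 -0.1032]
scene home [373 239] 179 (np.int64(362), np.int64(386), np.int64(231), np.int64(245))
scene now [373 239] 124 (np.int64(362), np.int64(376), np.int64(227), np.int64(244))
side home [347 226] 28 (np.int64(345), np.int64(350), np.int64(220), np.int64(224))
side now [347 226] 0 0
```

>>> arm_command:
  deltas: "0.004 0 0.004 0;0.004 0 0.004 0;0.003 0 0.003 0;0 0 0 0;0 0 0 0"

```text
t: 36.57
position: [0.468, 0.0548, 0.1107]
tcp_rot: [[0.029, 1.0, -0.0], [1.0, -0.029, -0.004], [-0.004, -0.0, -1.0]]
wrist_force: [-1.2, -5.5, 14.0]
finger_gap: 0.0194
grip_force: 61.2
```

>>> arm_command:
  deltas: "-0.004 0 -0.006 0;0 0 0 0"

```text
t: 36.73
position: [0.4676, 0.0552, 0.1115]
tcp_rot: [[0.028, 1.0, -0.001], [1.0, -0.028, -0.001], [-0.001, -0.001, -1.0]]
wrist_force: [-0.2, -3.1, 6.2]
finger_gap: 0.0195
grip_force: 60.0
```

>>> arm_command:
  deltas: "0 0 0 0;0 0 0 0;0 0 0 0;0 0 0 0;0 0 0 0;0 0 0 0;0 0 0 0;0 0 0 0;0 0 0 0"
  claw: 1

```text
t: 37.48
position: [0.4681, 0.0561, 0.1113]
tcp_rot: [[0.027, 1.0, 0.0], [1.0, -0.027, 0.0], [0.0, 0.0, -1.0]]
wrist_force: [0.2, -0.2, 0.5]
finger_gap: 0.0854
grip_force: 0.0
```

>>> arm_command:
  deltas: "0 0 -0.04 0;0 0 -0.1 0;0 0 -0.1 0;0 0 -0.1 0;0 0 -0.087 0;-0.09 0.07 0 0;-0.09 0.07 0 0;-0.09 0.07 0 0;-0.055 0.062 0 0;0 0 0 0;0 0 0 0;0 0 0 0;0 0 0 0"

```text
t: 38.57
position: [0.5462, -0.0419, 0.2395]
tcp_rot: [[0.024, 1.0, -0.001], [1.0, -0.024, 0.001], [0.001, -0.001, -1.0]]
wrist_force: [-0.6, -0.4, 0.1]
finger_gap: 0.0853
grip_force: 0.0
```

Run:
```python
from h import *
np.set_printoptions(precision=4,suppress=True,linewidth=200)
k=grab('side','d19');g=grab('scene','s19');w=grab('wrist','w19');s=arm.observe();p=s['position'];print(s['t'],p,s['wrist_force'],s['finger_gap'])
for f,o,n in((g,'s6','scene'),(k,'d6','side'),(w,'w6','wrist')):
    oi=pickle.load(open(o+'.pkl','rb')); P=np.array([(.4617,-.0498,.0355),(.468,.055,.128),(.4696,.078,.1475)])
    for ff,t in((oi,'home'),(f,'now')):
        h=cv2.cvtColor(ff['img'],cv2.COLOR_BGR2HSV);m=cv2.inRange(h,(0,110,15),(14,255,110));q=proj(ff,P)
        a=q.min(0).astype(int)-15;c=q.max(0).astype(int)+15;a=np.maximum(a,0)
        mm=np.zeros_like(m);mm[a[1]:c[1],a[0]:c[0]]=m[a[1]:c[1],a[0]:c[0]]
        N,l,st,ce=cv2.connectedComponentsWithStats(mm);i=1+np.argmax(st[1:,4]);print(n,t,st[i],ce[i], 'pred butt',q[2],'tip',q[0])
```

```text
38.7167 [ 0.5465 -0.0424  0.2397] [-0.1931 -0.6036 -0.3067] 0.08562805991984689
scene home [362 231  25  15 179] [373.1006 238.4022] pred butt [366.4243 239.0383] tip [397.1702 249.0454]
scene now [363 230  24  16 172] [373.1279 237.407 ] pred butt [366.4243 239.0383] tip [397.1702 249.0454]
side home [345 220   6   5  28] [347.5 222. ] pred butt [347.4834 223.9627] tip [345.4176 247.1135]
side now [346 219   6   5  24] [348.     220.7917] pred butt [347.4834 223.9627] tip [345.4176 247.1135]
wrist home [ 173   63   66  143 4637] [204.7235 130.4253] pred butt [188.1443  70.8047] tip [234.715  221.9736]
wrist now [ 174   56   66  142 4529] [204.7761 123.6759] pred butt [189.1821  61.861 ] tip [235.2823 216.3732]
```

```bash
python3 -c "
from plant import arm
print(arm.job_done())"
```

```text
the job is handed in; nothing more can be done
None
```

I drew the scraper along the whole groove into the well, laid it back in the sloping rest within about 3 mm of its first seated position, and handed the job in at about 39 s; no verdict came back.

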